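# Surrender a confiscated toy truck through the counter's drop opening

## Task

The red tin toy truck has been rejected: slide the orange grip along its track until the drop opening in the inspection ledge is fully uncovered, then push the truck over the ledge and through the opening into the collection bin underneath, without picking the truck up. Afterwards slide the grip all the way back so that the opening is fully shut, and leave the piggy bank and everything else on the counter where it is.

Things in the scene. Friction and masses are not known exactly. Their poses are not given: they have to be found in the camera images.
- ledge: Raised green inspection ledge, a fixed box 315 mm deep (x), 540 mm wide (y), its flat top 150 mm above the counter. Origin on the counter; the top spans x -150..+165, y -270..+270 mm in its frame. A slot 14 mm wide for the shutter grip runs along y at x -120, y -100..+100. Under the opening is a bin, inside x -93..+157, y -125..+125, floor z 6 mm, seen through a clear window in the far (+x) face.
- opening (a point): Centre of the rectangular drop opening in the ledge's top, at the height of the top surface (150 mm above the counter); axes parallel to the ledge's. The opening is 150 mm (x) by 140 mm (y), edged in aluminium; in the ledge's frame x -70..+80, y -70..+70 mm. The deck is 8 mm thick.
- shutter (a joint): Travel of the shutter, a striped aluminium plate just under the deck (its top 10 mm below the ledge's top), in m: 0 = opening fully covered, 0.155 (end stop) = fully uncovered. It slides to the ledge's +y; it may start slightly ajar. It stays where it is left; about 2 N moves it.
- shutter_grip (a point): Centre of the orange grip fixed to the shutter: a block 22 (x) by 18 (y) by 32 mm high that stands on the ledge from 6 to 38 mm above its top; this point is 22 mm above the ledge's top. In the ledge's frame it is at x = -120 mm, y = -77.5 mm + shutter travel.
- truck: Red tin toy truck, 88 mm long (own x, nose to +x), 56 mm wide (y), 52 mm high, about 180 g, standing on its four fixed (not turning) wheels on the ledge, on the left or the right of the opening. Flat sides. Origin: centre of its underside.
- truck_center (a point): Centre of the truck's volume, 26 mm above its underside.
- piggy_bank: Pink glazed ceramic piggy bank, 100 mm long (own x), 72 mm wide, 86 mm high, standing on the ledge on the other side of the opening from the truck. Origin: centre of its underside.
- padlock: Brass padlock standing on the ledge near its far edge, 20 (x) by 40 (y) mm, 60 mm high with its shackle. Origin: centre of its underside.
- candlestick: Pewter candlestick standing on the counter left of the ledge, 185 mm high, base 90 mm across. Origin: centre of its underside.
- scanner: Black plastic hand scanner lying on the counter left of the ledge, about 100 by 170 mm, 45 mm high. Origin: under its head.
- mug: Blue ceramic mug on the counter right of the ledge, 80 mm across, 90 mm high. Origin: centre of its underside.
- stamp: Wooden hand stamp standing on the counter right of the ledge, 44 mm across, 80 mm high. Origin: centre of its underside.
Mind the look-alikes: they are no part of the job. There is more than one size of the truck; the job needs the smallest.

How it is judged:
On the way, in this order (a step that is already met when the one before it is completed fails the run):
1. the shutter is slid open, the truck still on the ledge (value of joint shutter above 0.145 m and z of truck_center in the frame of ledge above 0.16 m), for 0.2 s.
2. the truck has dropped into the bin through the opening (z of truck_center in the frame of ledge between 0 and 0.12 m and x of truck_center in the frame of ledge between -0.093 and 0.157 m and y of truck_center in the frame of ledge between -0.125 and 0.125 m and value of joint shutter above 0.1 m), for 0.2 s.
At the end, for the whole second after the job is handed in: The truck lies at rest in the bin under the ledge (its centre inside the bin's walls and below 120 mm above the counter), the shutter is closed to within 8 mm of its end stop, and nothing else has been disturbed (z of truck_center in the frame of ledge between 0 and 0.12 m and x of truck_center in the frame of ledge between -0.093 and 0.157 m and y of truck_center in the frame of ledge between -0.125 and 0.125 m and value of joint shutter below 0.008 m and linear speed of truck below 0.03 m/s); the robot touches nothing.
It fails at once if the truck is picked up (its centre more than 55 mm above the ledge's top) (z of truck_center in the frame of ledge above 0.205 m).
It fails at once if the piggy bank is tipped more than about 15 degrees (angle between piggy_bank's own z axis and vertical above 0.26 rad).
It fails at once if any other thing on the ledge or counter (piggy bank, padlock, candlestick, hand scanner, mug, stamp) is moved more than 20 mm (distance of any of piggy_bank, padlock, candlestick, scanner, mug, stamp from where it was at the start of the episode above 0.02 m).
It also fails if it takes over 58 s, if anything falls off the work surface, if the arm or the gripper's body presses on something with over 40 N, if the wrist force passes 120 N, or if a joint passes its speed limit or range.

## Robot

A 6-joint arm with a two-finger parallel gripper is mounted at the origin on the work surface. World frame = base frame: x ahead of the robot, y to its left, z up, the work surface at z = 0. Lengths are in m, angles in rad, forces in N, time in s.
With the tool pointing down it reaches from about 0.35 to 0.775 m from the base axis. Payload 5.5 kg.
Tool frame: the origin (TCP) lies at the very end of the fingers, on their centre line; the grasp point (between the pads) lies env.hold_point_z behind it (env.hold_point_z is the distance from the TCP to the grasp point, in m); z points along the fingers, y is the line along which they close (so a half turn about z gives the same grasp; the last joint's range is limited). The gripper opens to 85 mm and grips with 20 to 120 N. Pads are 22 mm wide; open, the fingers measure 114 mm over their backs; the gripper's body (76 mm by 85 mm) begins 54 mm behind the grasp point. The pads swing forward as they close: fully open they stand 13 mm farther back than shut.
Start: joints at [1.158, 0.313, 0.046, 1.304, 0, 1.431], TCP at [0.155, 0.554, 0.207] pointing down, gripper open.
Joint ranges: [-2.76, 2.76], [-0.86, 1.69], [-1.03, 1.26], [-2.2, 2.34], [-1.47, 1.5], [-3.14, 3.14]. Speed limits (rad/s): [2.57, 2.57, 3.14, 3.14, 3.14, 3.14].

## Interface

Orientations are given as a unit quaternion [w, x, y, z].
In Python, from workcell import env gives the robot as it stands.
- The arm moves only by the tool carry_out, never from a script. Its argument "steps" is a list of rows, each a list of 3 entries, a list of its own where there are three numbers: the turn, a rotation vector about the tool's x, y, z in degrees, then the shift along the tool's x, y, z in cm, then the closure in counts, from 0 (fully open) to 255 (shut). A call has exactly 8 rows; each row is the pose to reach, as a shift and turn from the pose commanded when the call began, along the tool's axes at that moment; what a row does not reach only later rows make up. A row lasts 1/8 s, in which the tool goes at most 62.5 mm and 10.7 degrees, less where a joint would pass 70% of its speed; a pose out of reach is approached as far as the arm can. A call with a gripper value outside its range is refused whole. The fingers move at their own pace and stop on an object; "force" is the grip in N (left out, the last holds). Time passes only in rows, so rows that repeat a pose let the fingers close, or fill a call up. It gives the time, the measured TCP pose, the force, the opening and the grip force at its end, in the units of the state.
- env.get_state(): the state, without advancing time (a new reading comes with each control period).
- env.read_camera(name): name is "side" or "top" or "wrist"; returns (picture, depth): 420x560x3 uint8, red, green, blue; 420x560 float32, m along the optical axis (not along the pixel's ray), 0 where there is no reading.
- env.get_calibration(name): a dict with "fx", "fy", "cx", "cy" (pixels), "D" ([k1, k2, p1, p2, k3] as OpenCV has them; the pictures are not rectified), "origin" and "orientation" of the camera in the world. Camera axes: x right, y up, looking along -z (the intrinsics and any distortion apply to the point x, -y, -z); pixel columns grow to the right and rows downward; lengths in m; the calibration is good to about 2 mm. A picture is of the moment at which its call begins: read the wrist's pose just before it. get_calibration takes no time and is no camera call; for the wrist camera it gives the pose at the moment of the call.
- env.hand_in(): hands the job in; it is judged then, once.
The state is a dict: "clock": time; "joint_pos": joint angles; "qvel": joint speeds; "tau": joint torques, N m; "tcp_pos": TCP position; "orientation": TCP orientation; "wrist_force": force on the tool from outside, world axes, zero at the start; "ft_torque": the same for the moment, N m; "finger_gap": finger opening in m; "grip_force": force on a finger pad.
Only numpy, scipy, OpenCV 4.12 (cv2) and the standard library are available. Lean on these libraries where they do the work, as an engineer would, in place of code of your own. Each camera call takes 0.05 s, during which the arm holds its last target. There are 200 camera calls.

## Working session

There is one attempt and no reset: what is moved stays moved. The work goes in short steps, Python scripts to look and compute and a tool call to move; the robot and the scene stay as the last step left them, time stands still between calls to the robot, and variables do not carry over. Pictures are saved under pics/ and viewed, at most 10 in all, crops included, and the job is handed in when it is done.

Besides the shell and the picture viewer there is one more tool, called after "Request:" in YAML: its name, and indented under it one key for each argument. carry_out: Moves the arm, as the interface text tells. Its arguments: {"type":"object","properties":{"steps":{"type":"array","items":{"type":"array"}},"force":{"type":"number"}},"required":["steps"]}

```bash
mkdir -p pics; cat > h.py <<'E'
import numpy as np, cv2
from workcell import env
from scipy.spatial.transform import Rotation as R
def Rq(q): return R.from_quat([q[1],q[2],q[3],q[0]])
def cloud(name):
    c=env.get_calibration(name); im,d=env.read_camera(name)
    h,w=d.shape; u,v=np.meshgrid(np.arange(w),np.arange(h))
    K=np.array([[c['fx'],0,c['cx']],[0,c['fy'],c['cy']],[0,0,1.]])
    n=cv2.undistortPoints(np.stack([u,v],-1).reshape(-1,1,2).astype(float),K,np.array(c['D'],float)).reshape(h,w,2)
    P=np.stack([n[...,0]*d,-n[...,1]*d,-d],-1)
    W=Rq(c['orientation']).apply(P.reshape(-1,3)).reshape(h,w,3)+np.array(c['origin'])
    W[d==0]=np.nan
    return im,W
def save(im,n): cv2.imwrite('pics/'+n,cv2.cvtColor(im,cv2.COLOR_RGB2BGR))
E
python3 - <<'E'
from h import *
for n in('top','side'):
    im,W=cloud(n); save(im,n+'0.png'); np.savez(n+'0.npz',im=im,W=W)
    c=env.get_calibration(n);print(n,c['origin'],c['orientation'])
s=env.get_state();print(s['clock'],s['tcp_pos'],s['orientation'],env.hold_point_z)
E
```

```text
top [ 0.40083437 -0.01010006  1.2803072 ] [-0.7055873  -0.03250129  0.02922046  0.70727392]
side [-0.0900652  -1.01479299  0.86396228] [ 0.84611389  0.46582024 -0.13299395 -0.22229574]
0.1 [0.15474009 0.5532928  0.20621041] [-2.22953012e-04  1.35975381e-01  9.90711894e-01 -7.68060549e-04] 0.0187
```

View pics/top0.png

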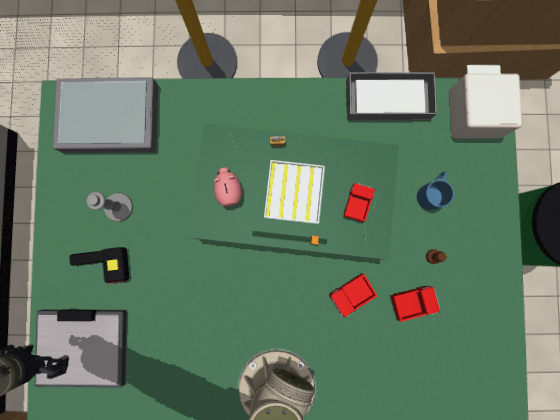

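View pics/side0.png

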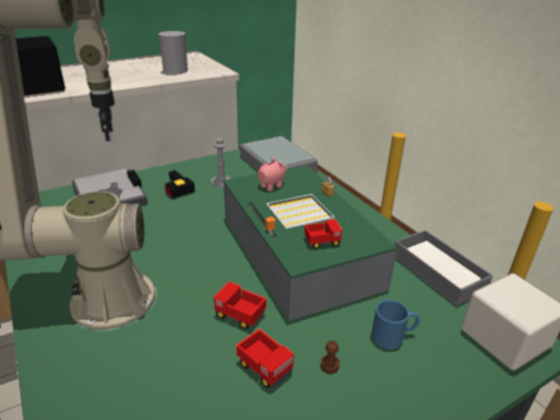

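The top picture shows the ledge (corners about 205,125 to 398,258), the shut opening at (295,192), the orange grip at (315,240), the pig at (228,188) and the padlock at (278,141). There are three red trucks: on the ledge (360,203), and on the counter at (353,295) and (416,303). I expect the ledge truck is the one meant, and I'll check its size.

```bash
cat > m.py <<'E'
from h import *
def rect(P):
    r=cv2.minAreaRect((P[:,:2]*1000).astype(np.float32)); return np.round(r[0],1),np.round(r[1],1),round(r[2],1)
for n in('top','side'):
    z=np.load(n+'0.npz');im=z['im'];W=z['W'];
    hsv=cv2.cvtColor(im,cv2.COLOR_RGB2HSV);H,S,V=[hsv[...,i].astype(int) for i in range(3)]
    Z=W[...,2]
    if n=='top':
        m=((abs(Z-.15)<.012)&(W[...,0]>.2)&(W[...,0]<.75)&(abs(W[...,1])<.4)&(H>60)&(H<100)&(S>80)).astype(np.uint8)
        k,l,st,_=cv2.connectedComponentsWithStats(m);i=1+st[1:,4].argmax();P=W[l==i]
        print('ledge',rect(P),np.median(P[:,2]),len(P))
    red=((H<4)|(H>176))&(S>200)&(V>60)
    k,l,st,ce=cv2.connectedComponentsWithStats(red.astype(np.uint8))
    for i in range(1,k):
        if st[i,4]>100:
            P=W[l==i];P=P[np.isfinite(P[:,0])];zt=P[:,2].max()
            print(n,'red',ce[i].round(),rect(P),'z',np.percentile(P[:,2],[2,50,98]).round(3))
    for nm,q in(('orange',(H>5)&(H<16)&(S>200)&(V>150)),('pink',((H>170)|(H<6))&(S>60)&(S<190)&(V>90)&(Z>.14)&(Z<.3))):
        k,l,st,ce=cv2.connectedComponentsWithStats(q.astype(np.uint8))
        for i in range(1,k):
            if st[i,4]>15:
                P=W[l==i];P=P[np.isfinite(P[:,0])]
                if len(P)>10: print(n,nm,ce[i].round(),len(P),rect(P),P.mean(0).round(4),np.percentile(P[:,2],[2,98]).round(3))
im=np.load('top0.npz')['im'];save(cv2.resize(im[120:320,190:450],None,fx=3,fy=3,interpolation=cv2.INTER_CUBIC),'crop0.png')
E
python3 m.py
```

```text
ledge (array([570.6, -49.5]), array([543. , 316.8]), 83.5) 0.15052111064631224 16989
top red [359. 202.] (array([ 531.3, -215.9]), array([55.8, 86.4]), 72.4) z [0.169 0.187 0.205]
top red [353. 295.] (array([ 279.9, -220.7]), array([ 74.5, 115.2]), 31.0) z [0.025 0.046 0.072]
top red [415. 303.] (array([ 255. , -399.7]), array([ 73.5, 115.1]), 14.7) z [0.026 0.05  0.072]
top pink [227. 188.] 795 (array([571.9, 126. ]), array([96.4, 67.6]), 8.6) [0.5654 0.1239 0.2217] [0.203 0.236]
side red [322. 232.] (array([ 525.2, -216.5]), array([62.3, 85.4]), 72.8) z [0.171 0.186 0.205]
side red [240. 304.] (array([ 275.2, -222.8]), array([ 75. , 113.2]), 31.2) z [0.027 0.048 0.072]
side red [263. 354.] (array([ 249.9, -401.1]), array([ 74.5, 116.6]), 14.2) z [0.027 0.048 0.071]
side orange [270. 224.] 45 (array([ 428.3, -106.7]), array([11.6, 19.6]), 74.6) [ 0.4285 -0.1065  0.1767] [0.164 0.188]
side pink [271. 174.] 591 (array([602.7, 141.3]), array([181.7,  67.3]), 24.9) [0.5542 0.1096 0.203 ] [0.153 0.235]
side pink [337. 233.] 41 (array([ 549.6, -251.6]), array([ 7.4, 21.5]), 74.8) [ 0.5491 -0.2513  0.1922] [0.183 0.201]
```

View pics/crop0.png

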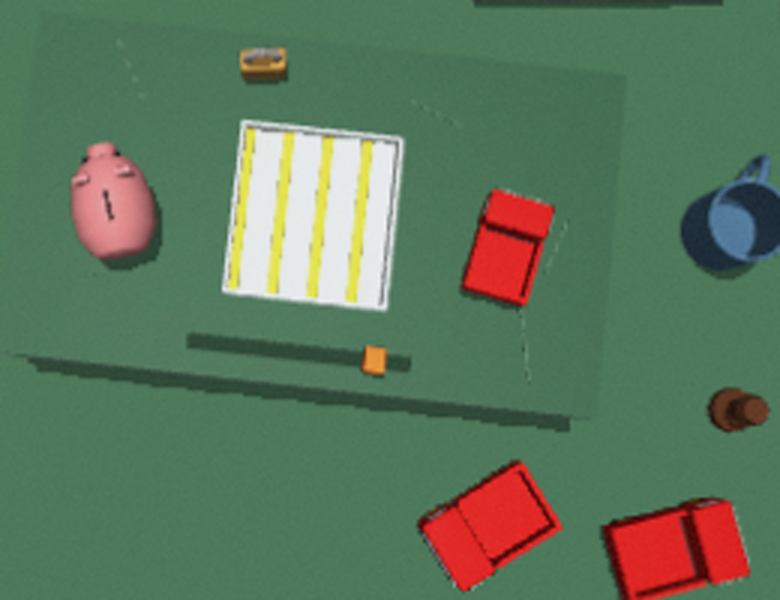

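The ledge truck measures about 86 x 56 mm and the counter trucks 115 x 75 mm. So the smallest, the one meant, is the truck on the ledge at crop (510,247), right of the opening. The ledge's yaw is about -6.5°, with its origin near (563,-49) mm. Next I compute the moves.

```bash
cat >> h.py <<'E'
O=np.array([.5631,-.0487]); PSI=-6.5
def led(x,y,z):  # ledge mm -> world m
    a=np.radians(PSI); return np.array([*(O+np.array([[np.cos(a),-np.sin(a)],[np.sin(a),np.cos(a)]])@[x/1e3,y/1e3]),z/1e3])
def toled(p):
    a=np.radians(PSI); return np.array([[np.cos(a),np.sin(a)],[-np.sin(a),np.cos(a)]])@(np.array(p[:2])-O)*1e3
def ori(yawy): # tool down, tool y at world yaw (deg)
    a=np.radians(yawy); y=np.array([np.cos(a),np.sin(a),0]); z=np.array([0,0,-1.]); return R.from_matrix(np.stack([np.cross(y,z),y,z],1))
def go(p0,r0,p1,r1):
    print('turn',(r0.inv()*r1).as_rotvec(degrees=True).round(1),'cm',(r0.inv().apply(np.array(p1)-p0)*100).round(1))
def now():
    s=env.get_state(); return s,np.array(s['tcp_pos']),Rq(s['orientation'])
E
python3 - <<'E'
from h import *
s,p,r=now(); t=ori(90+PSI)
go(p,r,[.33,.27,.30],t); go(p,r,led(-120,-72,290),t); print(led(-120,-72,290))
E
```

```text
turn [-0.1 -0.  -9.1] cm [-24.5 -22.6  -9.3]
turn [-0.1 -0.  -9.1] cm [-44.8 -56.   -8.3]
[ 0.43572075 -0.10665279  0.29      ]
```

Request:
carry_out:
  steps:
    - [[0,0,-2],[-4,-3.5,-3],0]
    - [[0,0,-4],[-8,-7.5,-6],0]
    - [[0,0,-6],[-12,-11.5,-8],0]
    - [[0,0,-9],[-16,-15.5,-9],0]
    - [[0,0,-9],[-20,-19.5,-9.3],0]
    - [[0,0,-9],[-24.5,-22.6,-9.3],0]
    - [[0,0,-9],[-27,-26.5,-9.3],0]
    - [[0,0,-9],[-29.5,-30.5,-9.3],0]

```text
clock: 1.1
tcp_pos: [0.3571, 0.179, 0.2996]
orientation: [-0.0, 0.058, 0.998, -0.0]
wrist_force: [0.6, 0.4, 0.1]
finger_gap: 0.0856
grip_force: 0.0
```

```bash
python3 - <<'E'
from h import *
s,p,r=now(); t=ori(90+PSI); print(p,s['joint_pos'])
go(p,r,led(-120,-72,290),t)
E
```

```text
[0.35710175 0.17898204 0.29963043] [ 2.62929832e-01 -4.13817589e-02 -1.43963203e-01  1.46873556e+00
  5.02140714e-05  3.78841393e-01]
turn [-0.  -0.  -0.1] cm [-11.1 -27.5   1. ]
```

Request:
carry_out:
  steps:
    - [[0,0,0],[-1.8,-4.6,0],0]
    - [[0,0,0],[-3.7,-9.2,0],0]
    - [[0,0,0],[-5.6,-13.8,0],0]
    - [[0,0,0],[-7.4,-18.3,0.5],0]
    - [[0,0,0],[-9.2,-22.9,1],0]
    - [[0,0,0],[-11.1,-27.5,1],0]
    - [[0,0,0],[-11.1,-27.5,1],0]
    - [[0,0,0],[-11.1,-27.5,1],0]

```text
clock: 2.1
tcp_pos: [0.4349, -0.1052, 0.2896]
orientation: [-0.001, 0.058, 0.998, 0.0]
wrist_force: [0.1, 0.4, 0.1]
finger_gap: 0.0852
grip_force: 0.0
```

```bash
cat > w.py <<'E'
from h import *
import sys
s,p,r=now(); im,W=cloud('wrist'); save(im,sys.argv[1]); print(p)
hsv=cv2.cvtColor(im,cv2.COLOR_RGB2HSV);H,S,V=[hsv[...,i].astype(int) for i in range(3)]
for nm,q in(('orange',(H>5)&(H<16)&(S>180)&(V>120)),('red',((H<4)|(H>176))&(S>200)&(V>60))):
    k,l,st,ce=cv2.connectedComponentsWithStats(q.astype(np.uint8))
    for i in range(1,k):
        if st[i,4]>80:
            P=W[l==i];P=P[np.isfinite(P[:,0])]
            if len(P)<30: continue
            zt=np.percentile(P[:,2],98);T=P[P[:,2]>zt-.006]
            a=cv2.minAreaRect((T[:,:2]*1000).astype(np.float32));b=cv2.minAreaRect((P[:,:2]*1000).astype(np.float32))
            print(nm,ce[i].round(),st[i,4],'ztop',zt.round(4),'top',np.round(a[0],1),np.round(a[1],1),round(a[2],1),'ledge',toled(np.array(a[0])/1e3).round(1),'| all',np.round(b[0],1),np.round(b[1],1),round(b[2],1),toled(np.array(b[0])/1e3).round(1))
E
python3 w.py w1.png
```

```text
[ 0.43485179 -0.10515967  0.28955881]
orange [279. 190.] 610 ztop 0.1869 top [ 432.1 -102.1] [16.4 21.9] 83.9 ledge [-124.2  -67.9] | all [ 432.1 -100.8] [19.1 21.9] 84.2 [-124.2  -66.6]
red [25. 37.] 3871 ztop 0.0564 top [ 249.1 -379.2] [69.4 72.3] 14.0 ledge [-274.5 -363.9] | all [ 252.7 -394.3] [ 71.4 103.6] 14.5 [-269.3 -378.5]
red [150.  41.] 7255 ztop 0.0672 top [ 262.5 -187. ] [63.4 39.2] 31.7 ledge [-283.  -171.4] | all [ 277.3 -222.2] [ 74.8 115.6] 31.2 [-264.3 -204.8]
red [176. 297.] 3279 ztop 0.2008 top [ 497.5 -181.6] [ 23.6 171.2] 65.9 ledge [ -50.1 -139.4] | all [ 489.1 -202.1] [ 61.8 170.8] 68.2 [ -56.2 -160.8]
```

View pics/w1.png

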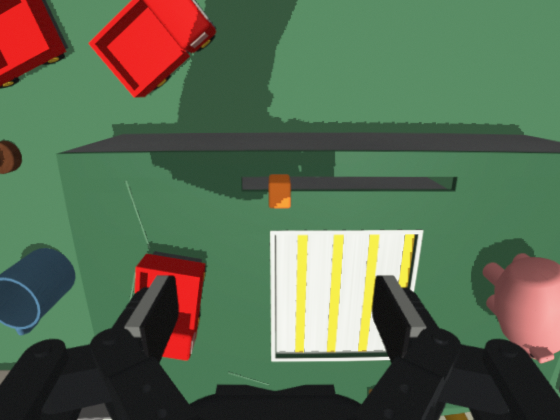

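The wrist view shows the grip at (280,190) and the slot spanning columns 242 to 456. The shutter is about 1 cm ajar. I measure the grip at world (433,-102), top 0.187, against 0.188 expected. Now I descend around it and close the fingers.

Request:
carry_out:
  steps:
    - [[0,0,0],[0.2,0.3,3],0]
    - [[0,0,0],[0.2,0.3,6],0]
    - [[0,0,0],[0.2,0.3,9],0]
    - [[0,0,0],[0.2,0.3,11],0]
    - [[0,0,0],[0.2,0.3,12.3],0]
    - [[0,0,0],[0.2,0.3,13],0]
    - [[0,0,0],[0.2,0.3,13],120]
    - [[0,0,0],[0.2,0.3,13],170]
  force: 20

```text
clock: 3.15
tcp_pos: [0.4343, -0.1023, 0.1607]
orientation: [0.001, 0.058, 0.998, -0.0]
wrist_force: [-0.2, 0.2, 0.2]
finger_gap: 0.0516
grip_force: 0.0
```

Request:
carry_out:
  steps:
    - [[0,0,0],[0,0,0],255]
    - [[0,0,0],[0,0,0],255]
    - [[0,0,0],[0,0,0],255]
    - [[0,0,0],[0,0,0],255]
    - [[0,0,0],[0,0,0],255]
    - [[0,0,0],[0,0,0],255]
    - [[0,0,0],[0,0,0],255]
    - [[0,0,0],[0,0,0],255]
  force: 20

```text
clock: 4.15
tcp_pos: [0.4341, -0.1024, 0.1605]
orientation: [0.0, 0.058, 0.998, -0.0]
wrist_force: [-1.6, 0.7, 5.4]
finger_gap: 0.0169
grip_force: 21.9
```

Request:
carry_out:
  steps:
    - [[0,0,0],[0,1.5,0],255]
    - [[0,0,0],[0,3.5,0],255]
    - [[0,0,0],[0,5.5,0],255]
    - [[0,0,0],[0,7.5,0],255]
    - [[0,0,0],[0,9.5,0],255]
    - [[0,0,0],[0,11.5,0],255]
    - [[0,0,0],[0,13,0],255]
    - [[0,0,0],[0,13.5,0],255]

```text
clock: 5.15
tcp_pos: [0.4494, 0.0321, 0.1605]
orientation: [0.0, 0.057, 0.998, -0.001]
wrist_force: [-2.0, -2.4, 6.1]
finger_gap: 0.0171
grip_force: 21.9
```

```bash
python3 - <<'E'
from h import *
s,p,r=now(); print(p,toled(p),s['wrist_force'],s['finger_gap'])
E
```

```text
[0.44939145 0.0320917  0.16046434] [-122.12349768   67.4001895 ] [-1.95460162 -2.38378903  6.06711069] 0.017063151849846626
```

Creep on toward the end stop, in small steps.

Request:
carry_out:
  steps:
    - [[0,0,0],[0,0.2,0],255]
    - [[0,0,0],[0,0.4,0],255]
    - [[0,0,0],[0,0.5,0],255]
    - [[0,0,0],[0,0.6,0],255]
    - [[0,0,0],[0,0.7,0],255]
    - [[0,0,0],[0,0.8,0],255]
    - [[0,0,0],[0,0.8,0],255]
    - [[0,0,0],[0,0.8,0],255]

```text
clock: 6.15
tcp_pos: [0.4502, 0.0394, 0.1605]
orientation: [0.0, 0.058, 0.998, -0.0]
wrist_force: [-2.2, -0.6, 6.1]
finger_gap: 0.0165
grip_force: 21.9
```

Request:
carry_out:
  steps:
    - [[0,0,0],[0,0.1,0],255]
    - [[0,0,0],[0,0.2,0],255]
    - [[0,0,0],[0,0.3,0],255]
    - [[0,0,0],[0,0.3,0],255]
    - [[0,0,0],[0,0.4,0],255]
    - [[0,0,0],[0,0.4,0],255]
    - [[0,0,0],[0,0.4,0],255]
    - [[0,0,0],[0,0.4,0],255]

```text
clock: 7.15
tcp_pos: [0.4504, 0.0407, 0.1605]
orientation: [-0.0, 0.059, 0.998, -0.003]
wrist_force: [-2.5, -10.4, 6.6]
finger_gap: 0.0168
grip_force: 21.9
```

End stop reached (10 N). I'll release and rise, then look.

Request:
carry_out:
  steps:
    - [[0,0,0],[0,-0.3,0],255]
    - [[0,0,0],[0,-0.3,0],0]
    - [[0,0,0],[0,-0.3,0],0]
    - [[0,0,0],[0,-0.3,0],0]
    - [[0,0,0],[0,-0.3,0],0]
    - [[0,0,0],[0,-0.3,-3],0]
    - [[0,0,0],[0,-0.3,-7.5],0]
    - [[0,0,0],[0,-0.3,-13],0]

```text
clock: 8.15
tcp_pos: [0.4497, 0.041, 0.2906]
orientation: [-0.001, 0.058, 0.998, 0.0]
wrist_force: [2.3, 0.9, -0.0]
finger_gap: 0.0852
grip_force: 0.0
```

```bash
python3 - <<'E'
from h import *
z=np.load('top0.npz');W0=z['W']
im,W=cloud('top');save(cv2.resize(im[120:320,190:450],None,fx=3,fy=3,interpolation=cv2.INTER_CUBIC),'crop1.png')
# opening: points with depth well below deck
m=((W[...,2]<.12)&(W[...,2]>-.02)); 
L=np.stack([toled(q) for q in W[m]]);s=(abs(L[:,0])<100)&(abs(L[:,1])<100)
print(np.percentile(L[s],[1,99],axis=0))
s,p,r=now();print(p,s['joint_pos'])
# target: pusher behind truck. tool y along ledge x
for yw in (PSI,PSI+180): go(p,r,led(-12,-245,.29e3),ori(yw))
print(led(-12,-245,290))
E
```

```text
[[-56.83539874 -79.18159928]
 [ 98.77159359  70.07610469]]
[0.45255601 0.04070455 0.29833732] [-8.73099033e-02  5.73655044e-02 -4.74085606e-02  1.45637292e+00
  3.68164901e-05  2.82514668e-02]
turn [ 0.4  0.4 89.9] cm [-10.9 -32.1   0.9]
turn [ -0.4   0.4 -90.1] cm [-10.9 -32.1   0.9]
[ 0.52344235 -0.29076667  0.29      ]
```

View pics/crop1.png

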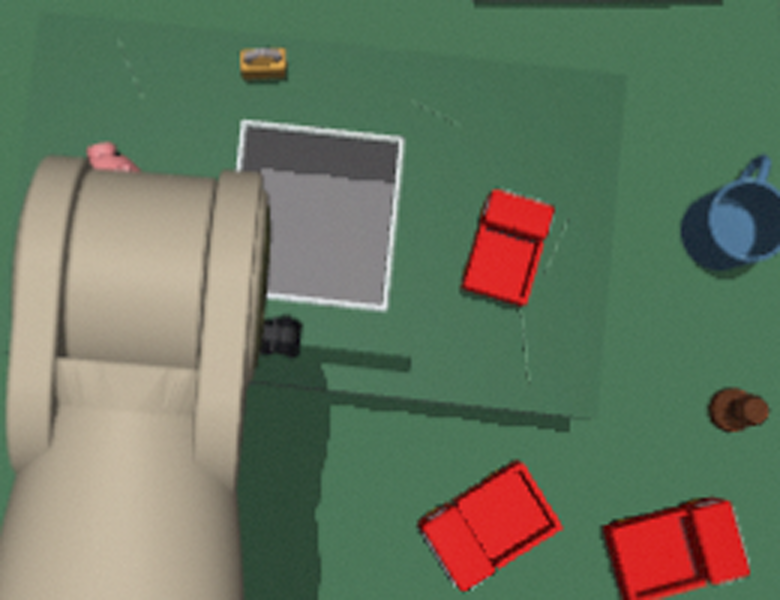

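The opening is clear: its interior shows at crop (245-400,125-305), and the truck still stands at (510,247). I'll push along the truck's own +y, with the tool aligned to its side. That drifts it about +25 mm in ledge x, well inside the opening.

```bash
python3 - <<'E'
from h import *
s,p,r=now();print(p)
u=np.array([np.cos(np.radians(72.4)),np.sin(np.radians(72.4))]); c=np.array([.5308,-.216])
a=c-.062*u; go(p,r,[*a,.29],ori(162.4)); print(a,toled(c),toled(c+.138*u))
E
```

```text
[0.45255601 0.04070455 0.29833732]
turn [ -0.4   0.5 -79. ] cm [ -9.5 -30.7   0.9]
[ 0.51205307 -0.27509782] [ -13.15347327 -169.88103526] [ 13.41455811 -34.46264763]
```

Request:
carry_out:
  steps:
    - [[0,0,-9.9],[-1.2,-3.8,0],105]
    - [[0,0,-19.8],[-2.4,-7.7,0],105]
    - [[0,0,-29.6],[-3.6,-11.5,0],105]
    - [[0,0,-39.5],[-4.7,-15.3,0],105]
    - [[0,0,-49.4],[-5.9,-19.2,0],105]
    - [[0,0,-59.2],[-7.1,-23,0],105]
    - [[0,0,-69],[-8.3,-26.8,0],105]
    - [[0,0,-79],[-9.5,-30.7,0],105]

```text
clock: 9.2
tcp_pos: [0.5095, -0.2763, 0.2898]
orientation: [0.0, -0.593, 0.805, 0.0]
wrist_force: [-0.1, 0.7, 0.7]
finger_gap: 0.0503
grip_force: 0.0
```

Request:
carry_out:
  steps:
    - [[0,0,0],[0,0,0],105]
    - [[0,0,0],[0,0,0],105]
    - [[0,0,0],[0,0,0],105]
    - [[0,0,0],[0,0,0],105]
    - [[0,0,0],[0,0,0],105]
    - [[0,0,0],[0,0,0],105]
    - [[0,0,0],[0,0,0],105]
    - [[0,0,0],[0,0,0],105]

```text
clock: 10.2
tcp_pos: [0.5093, -0.2751, 0.2899]
orientation: [0.0, -0.59, 0.807, 0.0]
wrist_force: [-0.6, -0.2, -0.4]
finger_gap: 0.0502
grip_force: 0.0
```

```bash
python3 w.py w2.png; python3 - <<'E'
from h import *
s,p,r=now();print(p,s['finger_gap'],toled(p))
go(p,r,[.512,-.2751,.161],ori(162.4))
E
```

```text
[ 0.50929361 -0.27507971  0.28994707]
orange [403. 415.] 182 ztop 0.1697 top [448.6  30.8] [ 4.3 19.8] 83.6 ledge [-122.8   66.1] | all [449.9  31.2] [21.7  9.7] 12.9 [-121.5   66.6]
red [471.  19.] 3112 ztop 0.0566 top [ 245.9 -374.4] [75.1 57.4] 13.9 ledge [-278.3 -359.6] | all [ 246.8 -377.6] [75.  63.8] 14.4 [-277.  -362.6]
red [470. 146.] 6778 ztop 0.0672 top [ 259.  -190.7] [72.4 38.2] 30.5 ledge [-286.1 -175.5] | all [ 278.4 -223.8] [ 73.8 114.9] 31.1 [-263.1 -206.2]
red [291. 261.] 4299 ztop 0.1923 top [ 514.7 -214.5] [56.6 55.4] 73.1 ledge [ -29.4 -170.2] | all [ 514.7 -214.5] [56.7 55.4] 73.1 [ -29.4 -170.2]
red [239. 266.] 2315 ztop 0.2011 top [ 551.1 -246.7] [94.5 29.4] 72.3 ledge [  10.5 -198.1] | all [ 551.5 -246.7] [94.5 29.5] 73.0 [  10.9 -198. ]
[ 0.50924144 -0.27512539  0.28993924] 0.0502937217197297 [ -27.88027023 -231.0668531 ]
turn [ 0.  0. -0.] cm [-0.1 -0.3 12.9]
```

View pics/w2.png

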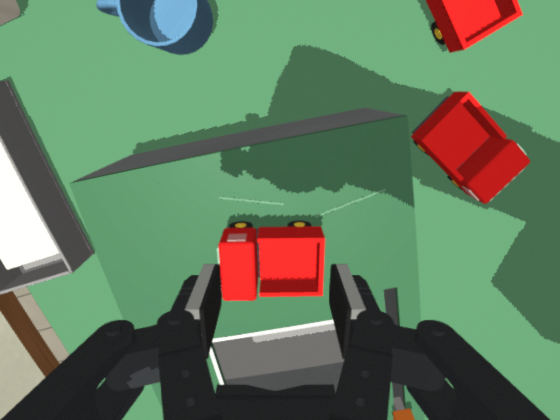

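The wrist view shows the truck at (270,262), square to the fingers, and the opening beyond it. The truck's bed is where I expected, at yaw -17°. Descend behind it.

Request:
carry_out:
  steps:
    - [[0,0,0],[0.2,-0.3,3],105]
    - [[0,0,0],[0.2,-0.3,6],105]
    - [[0,0,0],[0.2,-0.3,9],105]
    - [[0,0,0],[0.2,-0.3,11],105]
    - [[0,0,0],[0.2,-0.3,12.3],105]
    - [[0,0,0],[0.2,-0.3,12.9],105]
    - [[0,0,0],[0.2,-0.3,12.9],105]
    - [[0,0,0],[0.2,-0.3,12.9],105]

```text
clock: 11.25
tcp_pos: [0.512, -0.2782, 0.1619]
orientation: [0.0, -0.59, 0.807, -0.001]
wrist_force: [0.5, -0.8, 0.1]
finger_gap: 0.05
grip_force: 0.0
```

Request:
carry_out:
  steps:
    - [[0,0,0],[-1,0,0],105]
    - [[0,0,0],[-2,0,0],105]
    - [[0,0,0],[-3,0,0],105]
    - [[0,0,0],[-4,0,0],105]
    - [[0,0,0],[-5,0,0],105]
    - [[0,0,0],[-6,0,0],105]
    - [[0,0,0],[-7,0,0],105]
    - [[0,0,0],[-7,0,0],105]

```text
clock: 12.25
tcp_pos: [0.5329, -0.2099, 0.1608]
orientation: [0.0, -0.591, 0.807, 0.001]
wrist_force: [-0.2, -0.6, 0.2]
finger_gap: 0.0504
grip_force: 0.0
```

```bash
python3 w.py w3.png
```

```text
[ 0.53286624 -0.20985591  0.16075479]
red [544.  80.] 4593 ztop 0.0563 top [ 305.6 -234.6] [105.7  32.7] 84.6 ledge [-234.8 -213.9] | all [ 295.6 -225.6] [132.1  54.2] 85.3 [-245.7 -206.1]
red [276. 336.] 12020 ztop 0.2004 top [ 552.6 -192.8] [66.5 52. ] 38.3 ledge [   5.9 -144.4] | all [ 535.8 -187. ] [83.5 70.5] 72.1 [ -11.5 -140.5]
```

View pics/w3.png

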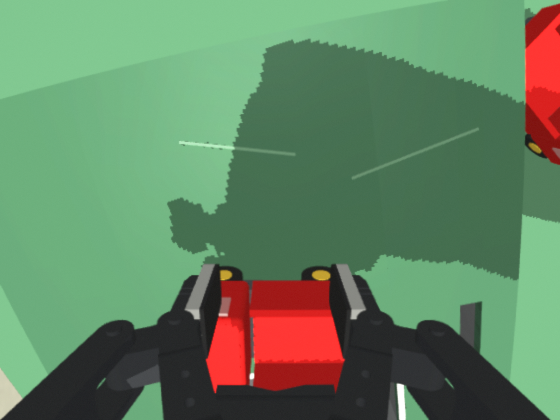

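The wrist view shows the truck right in front of the fingers, with its wheels at (225,275) and (320,275), so it's being pushed. I'll check it with the side camera.

```bash
cat > sd.py <<'E'
from h import *
import sys
im,W=cloud('side'); save(cv2.resize(im[120:320,180:440],None,fx=3,fy=3),sys.argv[1])
hsv=cv2.cvtColor(im,cv2.COLOR_RGB2HSV);H,S,V=[hsv[...,i].astype(int) for i in range(3)]
q=((H<4)|(H>176))&(S>200)&(V>40);q[280:]=0
k,l,st,ce=cv2.connectedComponentsWithStats(q.astype(np.uint8))
for i in range(1,k):
    if st[i,4]>30:
        P=W[l==i];P=P[np.isfinite(P[:,0])];L=np.array([toled(x) for x in P])
        print(ce[i].round(),st[i,4],'ledge lo',np.percentile(L,2,axis=0).round(),'hi',np.percentile(L,98,axis=0).round(),'z',np.percentile(P[:,2],[2,98]).round(3))
print(toled(now()[1]),now()[0]['wrist_force'])
E
python3 sd.py s1.png
```

```text
[323. 222.] 247 ledge lo [ -23. -157.] hi [ 29. -99.] z [0.171 0.208]
[305. 225.] 104 ledge lo [ -55. -146.] hi [-24. -91.] z [0.171 0.198]
[ -12.00792437 -164.21372806] [0.27748195 0.32305065 0.41304727]
```

View pics/s1.png

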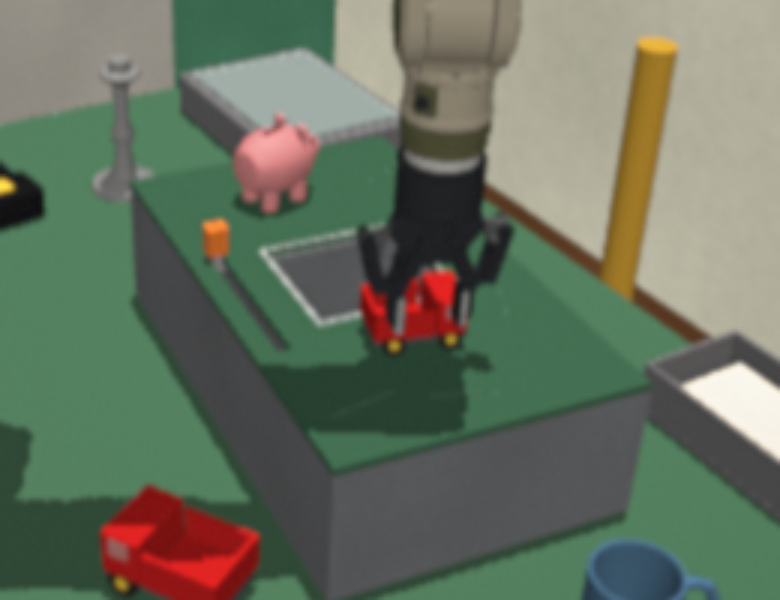

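The side view shows the fingers behind the truck and the truck near the opening's right edge, crop (415,315). It moves as planned, so I continue the push.

Request:
carry_out:
  steps:
    - [[0,0,0],[-1,0,0],105]
    - [[0,0,0],[-2,0,0],105]
    - [[0,0,0],[-3,0,0],105]
    - [[0,0,0],[-4,0,0],105]
    - [[0,0,0],[-5.2,0,0],105]
    - [[0,0,0],[-6.4,0,0],105]
    - [[0,0,0],[-7.6,0,0],105]
    - [[0,0,0],[-8.8,0,0],105]

```text
clock: 13.35
tcp_pos: [0.5597, -0.1263, 0.1609]
orientation: [0.0, -0.591, 0.807, 0.0]
wrist_force: [0.0, -0.5, -0.1]
finger_gap: 0.0502
grip_force: 0.0
```

Request:
carry_out:
  steps:
    - [[0,0,0],[-1,0,0],105]
    - [[0,0,0],[-2,0,0],105]
    - [[0,0,0],[-3,0,0],105]
    - [[0,0,0],[-4,0,0],105]
    - [[0,0,0],[-4,0,0],105]
    - [[0,0,0],[-4,0,0],105]
    - [[0,0,0],[-4,0,0],105]
    - [[0,0,0],[-4,0,0],105]

```text
clock: 14.35
tcp_pos: [0.5714, -0.0895, 0.161]
orientation: [0.0, -0.59, 0.807, 0.0]
wrist_force: [-0.4, 0.1, 1.7]
finger_gap: 0.0499
grip_force: 0.0
```

```bash
python3 sd.py s2.png; python3 w.py w4.png
```

```text
[ 12.88844776 -39.54943674] [-0.86529223 -0.91860565  0.04200424]
[ 0.57142848 -0.08945422  0.16099751]
orange [525. 376.] 1406 ztop 0.185 top [477.8 -19. ] [ 15.7 142.3] 30.6 ledge [-88.2  19.9] | all [479.3 -18.1] [ 19.3 142.3] 30.6 [-86.7  21. ]
```

Request:
carry_out:
  steps:
    - [[0,0,0],[0,0,-3],105]
    - [[0,0,0],[0,0,-7],105]
    - [[0,0,0],[0,0,-12],105]
    - [[0,0,0],[0,0,-16],105]
    - [[0,0,0],[0,0,-16],50]
    - [[0,0,0],[0,0,-16],0]
    - [[0,0,0],[0,0,-16],0]
    - [[0,0,0],[0,0,-16],0]

```text
clock: 15.45
tcp_pos: [0.571, -0.0891, 0.3198]
orientation: [-0.001, -0.59, 0.807, 0.001]
wrist_force: [0.4, -0.5, -0.1]
finger_gap: 0.0855
grip_force: 0.0
```

```bash
python3 w.py w5.png; python3 - <<'E'
from h import *
s,p,r=now();print(p); go(p,r,[.4500,.0400,.29],ori(90+PSI))
E
```

```text
[ 0.5709992  -0.08907048  0.31976996]
orange [421. 261.] 431 ztop 0.1854 top [452.7  33.4] [25.2 12.5] 33.2 ledge [-119.    69.1] | all [452.5  33.4] [25.2 13.1] 31.5 [-119.2   69.1]
red [488.  13.] 1676 ztop 0.0675 top [ 268.8 -184.3] [50.2 38. ] 30.6 ledge [-277.1 -168.1] | all [ 282.3 -179.4] [40.2 78.5] 66.4 [-264.2 -161.6]
[ 0.57110029 -0.08909052  0.31997367]
turn [ 0.1 -0.1 78.9] cm [-8.6 15.4  3. ]
```

View pics/w5.png

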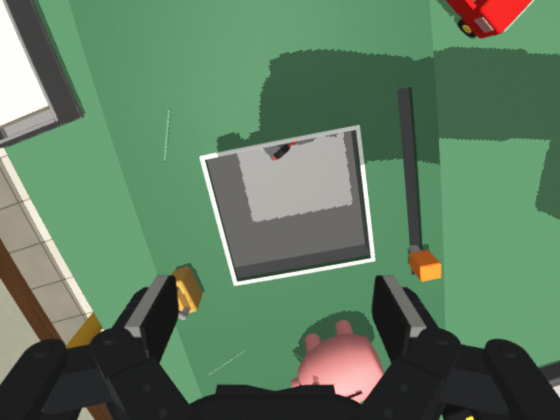

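The wrist view shows an empty deck. A bit of the truck shows inside the bin under the near edge, at (283,150). I'll check its height before closing.

```bash
python3 - <<'E'
from h import *
im,W=cloud('wrist')
hsv=cv2.cvtColor(im,cv2.COLOR_RGB2HSV).astype(int)
b=np.zeros(im.shape[:2],bool);b[138:165,262:310]=1
for nm,q in(('red',((hsv[...,0]<6)|(hsv[...,0]>174))&(hsv[...,1]>120)),('dark',hsv[...,2]<60)):
    P=W[b&q];P=P[np.isfinite(P[:,0])]
    for p in P[::max(1,len(P)//6)]: print(nm,toled(p).round(),p[2].round(3))
im,W=cloud('top');m=np.isfinite(W[...,2])
hsv=cv2.cvtColor(im,cv2.COLOR_RGB2HSV).astype(int)
q=((hsv[...,0]<4)|(hsv[...,0]>176))&(hsv[...,1]>200)&(hsv[...,2]>40);q[265:]=0
print('top red',q.sum(),np.argwhere(q).mean(0) if q.any() else '')
E
```

```text
red [-15. -55.] 0.036
red [-13. -54.] 0.037
red [-14. -52.] 0.038
red [ -8. -51.] 0.039
red [ 11. -43.] 0.053
red [ 10. -41.] 0.052
dark [ -5. -56.] 0.047
dark [ -4. -53.] 0.055
dark [ -1. -52.] 0.056
dark [ -5. -49.] 0.054
dark [  0. -48.] 0.058
dark [  7. -47.] 0.056
dark [  6. -44.] 0.057
top red 0
```

Request:
carry_out:
  steps:
    - [[0,0,9.9],[-1.1,2,0],0]
    - [[0,0,19.8],[-2.2,3.9,0],0]
    - [[0,0,29.6],[-3.2,5.8,0],0]
    - [[0,0,39.5],[-4.3,7.7,0],0]
    - [[0,0,49.4],[-5.4,9.6,0.5],0]
    - [[0,0,59.2],[-6.5,11.5,1],0]
    - [[0,0,69],[-7.6,13.5,2],0]
    - [[0,0,78.9],[-8.6,15.4,3],0]

```text
clock: 16.6
tcp_pos: [0.4502, 0.04, 0.2907]
orientation: [0.0, 0.06, 0.998, 0.0]
wrist_force: [0.8, 0.6, -1.2]
finger_gap: 0.0853
grip_force: 0.0
```

```bash
python3 w.py w6.png; python3 - <<'E'
from h import *
s,p,r=now();print(p); go(p,r,[.4500,.0400,.16],ori(90+PSI))
E
```

```text
[0.45018693 0.03996128 0.29072382]
orange [276. 189.] 563 ztop 0.1866 top [447.3  40.5] [16.3 19.9] 82.6 ledge [-125.2   75.6] | all [454.3  41. ] [35.5 17.6] 1.0 [-118.2   76.8]
red [33. 44.] 5687 ztop 0.0672 top [ 259.4 -188.1] [68.8 39.4] 31.4 ledge [-286.  -172.9] | all [ 276.2 -220. ] [ 76.1 114. ] 30.4 [-265.7 -202.6]
red [184. 246.] 179 ztop 0.0415 top [550.6 -96.7] [36.5  4.8] 22.7 ledge [ -6.9 -49.2] | all [552.2 -99.2] [38.3 11.1] 23.0 [ -5.1 -51.4]
[0.44762692 0.0414614  0.28972681]
turn [ 0.1 -0.2 -0.6] cm [-0.3 -0.1 13. ]
```

The truck lies in the bin, with its visible parts at z 0.036 to 0.058. The grip is at the measured open spot, so I grasp it and slide it back.

Request:
carry_out:
  steps:
    - [[0,0,0],[0,0,3],0]
    - [[0,0,0],[0,0,6],0]
    - [[0,0,0],[0,0,9],0]
    - [[0,0,0],[0,0,11],0]
    - [[0,0,0],[0,0,12.3],0]
    - [[0,0,0],[0,0,13],0]
    - [[0,0,0],[0,0,13],120]
    - [[0,0,0],[0,0,13],170]
  force: 20

```text
clock: 17.65
tcp_pos: [0.4514, 0.0393, 0.1617]
orientation: [0.001, 0.057, 0.998, 0.0]
wrist_force: [0.2, 0.6, 0.6]
finger_gap: 0.0516
grip_force: 0.0
```

Request:
carry_out:
  steps:
    - [[0,0,0],[0,0,0],255]
    - [[0,0,0],[0,0,0],255]
    - [[0,0,0],[0,0,0],255]
    - [[0,0,0],[0,0,0],255]
    - [[0,0,0],[0,0,0],255]
    - [[0,0,0],[0,0,0],255]
    - [[0,0,0],[0,0,0],255]
    - [[0,0,0],[0,0,0],255]
  force: 20

```text
clock: 18.65
tcp_pos: [0.4512, 0.0395, 0.1615]
orientation: [0.001, 0.057, 0.998, 0.0]
wrist_force: [-1.1, 0.3, 5.3]
finger_gap: 0.0165
grip_force: 20.6
```

Request:
carry_out:
  steps:
    - [[0,0,0],[0,-2,0],255]
    - [[0,0,0],[0,-4,0],255]
    - [[0,0,0],[0,-6,0],255]
    - [[0,0,0],[0,-8,0],255]
    - [[0,0,0],[0,-10,0],255]
    - [[0,0,0],[0,-12,0],255]
    - [[0,0,0],[0,-13.5,0],255]
    - [[0,0,0],[0,-14.7,0],255]

```text
clock: 19.65
tcp_pos: [0.4344, -0.1069, 0.1615]
orientation: [0.001, 0.057, 0.998, 0.0]
wrist_force: [0.3, 2.0, 5.8]
finger_gap: 0.0166
grip_force: 20.6
```

```bash
python3 - <<'E'
from h import *
s,p,r=now(); print(p,toled(p),toled([.4504,.0407]),s['wrist_force'])
E
```

```text
[ 0.43440416 -0.10688076  0.16150499] [-121.28231718  -72.37554695] [-122.09591545   76.06732171] [0.34788198 2.00064038 5.76332302]
```

Creep the last ~6.5 mm to the closed stop.

Request:
carry_out:
  steps:
    - [[0,0,0],[0,-0.2,0],255]
    - [[0,0,0],[0,-0.4,0],255]
    - [[0,0,0],[0,-0.6,0],255]
    - [[0,0,0],[0,-0.7,0],255]
    - [[0,0,0],[0,-0.8,0],255]
    - [[0,0,0],[0,-0.9,0],255]
    - [[0,0,0],[0,-0.9,0],255]
    - [[0,0,0],[0,-0.9,0],255]

```text
clock: 20.65
tcp_pos: [0.4337, -0.1135, 0.1615]
orientation: [0.001, 0.056, 0.998, 0.002]
wrist_force: [1.3, 8.3, 6.4]
finger_gap: 0.0167
grip_force: 20.7
```

Closed stop reached (8 N). Release, rise, and verify.

Request:
carry_out:
  steps:
    - [[0,0,0],[0,0.2,0],255]
    - [[0,0,0],[0,0.2,0],0]
    - [[0,0,0],[0,0.2,0],0]
    - [[0,0,0],[0,0.2,0],0]
    - [[0,0,0],[0,0.2,0],0]
    - [[0,0,0],[0,0.2,-3],0]
    - [[0,0,0],[0,0.2,-7.5],0]
    - [[0,0,0],[0,0.2,-13],0]

```text
clock: 21.65
tcp_pos: [0.4326, -0.1134, 0.2916]
orientation: [-0.001, 0.057, 0.998, 0.0]
wrist_force: [0.4, -0.9, -0.1]
finger_gap: 0.0857
grip_force: 0.0
```

```bash
python3 w.py w7.png
```

```text
[ 0.43257894 -0.11335513  0.29156245]
orange [275. 192.] 641 ztop 0.1869 top [ 430.8 -114. ] [17.2 22.1] 84.0 ledge [-124.1  -79.9] | all [ 437.6 -114.3] [17.4 36.1] 85.9 [-117.3  -79.4]
red [28. 38.] 4374 ztop 0.0565 top [ 249.2 -384.9] [74.2 84.1] 13.4 ledge [-273.8 -369.6] | all [ 251.6 -395.3] [ 73.5 106. ] 14.4 [-270.2 -379.6]
red [158.  41.] 7217 ztop 0.0673 top [ 261.3 -187.7] [65.5 39.4] 31.0 ledge [-284.2 -172.2] | all [ 272.2 -235.9] [ 98.6 134. ] 30.5 [-267.8 -218.9]
```

View pics/w7.png

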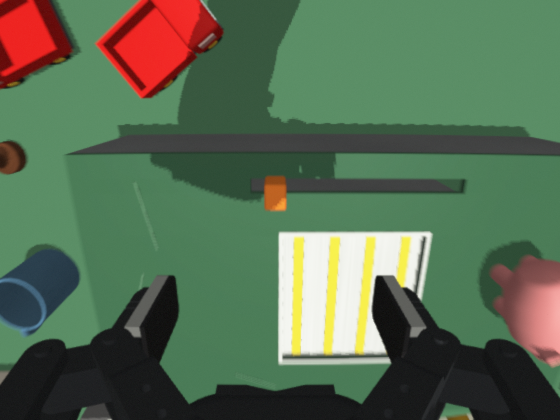

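The opening at (355,298) is fully shut, with the grip at its end position (275,192) and the pig where it was. The arm is clear of everything, so I hand in.

```bash
python3 -c "
from workcell import env
print(env.hand_in())"
```

```text
the job is handed in; nothing more can be done
None
```

The job is handed in at about 22 s on the clock: the smallest truck was pushed through the opening into the bin, the shutter is slid back to its closed stop, and I saw no sign of anything else having moved; the hand-in returned no verdict.

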